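Load a row of tube blocks into the carrier and shut the gate

ROBOT

A 7-joint arm with a two-finger parallel gripper is mounted at the origin on the work surface. World frame = base frame: x ahead of the robot, y to its left, z up, the work surface at z = 0. Lengths are in m, angles in rad, forces in N, time in s.
With the tool pointing down it reaches from about 0.4 to 0.875 m from the base axis. Payload 19.3 kg.
Tool frame: the origin (TCP) lies on the centre line of the jaws, within the pads' length; the fingertips stand 14 mm ahead of it and the grasp point (between the pads) lies 5 mm behind it; x points along the fingers, y is the direction in which the jaws open and shut, and the axes are right-handed (so a half turn about x gives the same grasp; the last joint's range is limited). The gripper opens to 85 mm and grips with 20 to 120 N. Pads are 22 mm wide; open, the fingers measure 114 mm over their backs; the gripper's body (76 mm by 85 mm) begins 54 mm behind the grasp point. The pads swing forward as they close: fully open they stand 13 mm farther back than shut.
Start: joints at [1.153, 0.521, -0.036, 1.599, 0.021, 1.021, -0.113], TCP at [0.213, -0.588, 0.245] pointing down, gripper open.
Joint ranges: [-2.91, 2.91], [-0.3, 2.13], [-1.5, 1.42], [0.17, 2.43], [-1.26, 4.41], [0.16, 1.93], [-2.52, 2.52]. Speed limits (rad/s): [1.89, 1.89, 2.39, 2.39, 3.01, 3.01, 3.01].

INTERFACE

Orientations are given as [roll, pitch, yaw] about the fixed x, y, z axes, in that order (R = Rz(yaw) Ry(pitch) Rx(roll)).
In Python, from workcell import monitor, optics, bot gives the robot as it stands.
- The arm moves only by the tool arm_command, never from a script. Its arguments are lists of equal length, an entry for each row: "delta_pos": the shift along the tool's x, y, z as a fraction of full scale, a list of three; "rotation": the turn, a rotation vector about the tool's x, y, z as a fraction of full scale, a list of three. In form: {"delta_pos": [[dx, dy, dz], ...], "rotation": [[wx, wy, wz], ...]}. A call has 1 to 10 rows; each row shifts and turns the pose as measured when the row begins, along the tool's axes as they then stand; what a row does not reach is not made up. Full scale, the value 1, is 30 mm for a shift and 6 degrees for a turn. A row lasts 1/10 s, in which the tool goes at most 50 mm and 8.59 degrees, less where a joint would pass 70% of its speed; a pose out of reach is approached as far as the arm can. A call with a number of a shift or a turn outside -1 to 1 is refused whole. A call with a gripper value outside its range is refused whole. "gripper" is the closure, from -1 (fully open) to 1 (shut), so that 0 is half open, set as the call begins (left out, the last holds). The fingers move at their own pace and stop on an object; "grip_force" is the grip in N (left out, the last holds). Time passes only in rows, so rows that do not move let the fingers close. It gives the time, the measured TCP pose, the force and the opening at its end, in the units of the state.
- monitor.observe(): the state, without advancing time (a new reading comes with each control period).
- optics.grab_frame(name): name is "side" or "top" or "wrist"; returns the picture (400x640x3 uint8, red, green, blue); there is no depth.
- optics.camera_params(name): a dict with "fx", "fy", "cx", "cy" (pixels), "dist_coeffs" ([k1, k2, p1, p2, k3] as OpenCV has them; the pictures are not rectified), "origin" and "rotation" of the camera in the world. Camera axes: x right, y down, z forward; pixel columns grow to the right and rows downward; lengths in m; the calibration is good to about 2 mm. A picture is of the moment at which its call begins: read the wrist's pose just before it. camera_params takes no time and is no camera call; for the wrist camera it gives the pose at the moment of the call.
- bot.job_done(): hands the job in, once; it reports no verdict.
The state is a dict: "clock": time; "qpos": joint angles; "qd": joint speeds; "joint_efforts": joint torques, N m; "position": TCP position; "tool_rot": TCP orientation; "force": force on the tool from outside, world axes, zero at the start; "moment": the same for the moment, N m; "grip_width": finger opening in m.
Only numpy, scipy, OpenCV 4.12 (cv2) and the standard library are available. Lean on these libraries where they do the work, as an engineer would, in place of code of your own. Each camera call takes 0.05 s, during which the arm holds its last target. There are 200 camera calls.

TASK

Push the four aluminium tube blocks, together as one straight closed-up row, along the plate and into the carrier's lane until they have pushed the sprung backstop fully home against its hard end. Feel for that end and hold the row pressed against it for a second with 16 to 22 N, so that it seats; never press with more than 25 N. Then swing the gate fully shut across the lane behind the row. Do not let any block turn out, tip or part from its neighbours, and leave everything else on the bench where it stands.

Things in the scene. Friction and masses are not known exactly. Their poses are not given: they have to be found in the camera images.
- carrier: fixed block carrier: grey base plate 130 x 455 mm, 12 mm thick, on the bench. Origin at its underside, z up; +y runs along the lane, from the loading end to the backstop; lane centre line at x = 0; the plate spans x -55 to 75 mm, y -215 to 240 mm. At the lane's far end a steel stop unit (59 mm wide, 44 mm tall, 12 mm thick) is clamped on the plate.
- lane_mouth (a point): start of the lane, on its centre line, at the plate's top (carrier x 0, y 20, z 12 mm). From here the lane runs to carrier y = 215 mm between two steel walls 18 mm tall above the plate, 6 mm thick, 47 mm apart; before it, from y = -13 mm, the walls flare in from about 64 mm.
- backstop (a joint): black plate (42 mm wide, 37 mm tall) across the lane's far end, sliding on the stop unit; value in m: 0 = out, 0.018 = pushed fully home (hard end). A light spring (0.5 N out, 1.2 N home) brings it back when nothing holds it; the row's own friction holds it home. The stop unit is clamped anew each time: with the row home, block4's rear face is anywhere at carrier y 29 to 41 mm; feel for it.
- block1: solid aluminium tube block 1 (2 x 2 large wells), 44 mm across the lane (its x), 40 mm along the lane (its y), 48 mm tall, about 0.23 kg (may be 30% off); origin at the centre of its underside, z up. Leads the row, nearest the lane's mouth. The row starts on the plate, roughly in line with the lane and along the carrier's y, with gaps of 1 to 2 mm.
- block2: solid aluminium tube block 2 (3 x 2 wells), 44 mm across the lane (its x), 40 mm along the lane (its y), 48 mm tall, about 0.23 kg (may be 30% off); origin at the centre of its underside, z up. Second in the row.
- block3: solid aluminium tube block 3 (3 x 3 wells), 44 mm across the lane (its x), 40 mm along the lane (its y), 48 mm tall, about 0.23 kg (may be 30% off); origin at the centre of its underside, z up. Third.
- block4: solid aluminium tube block 4 (4 x 4 small wells), 44 mm across the lane (its x), 40 mm along the lane (its y), 48 mm tall, about 0.23 kg (may be 30% off); origin at the centre of its underside, z up. Last in the row, farthest from the mouth: its rear (-y) face is the one to push. Pushing the whole row takes roughly 2 to 10 N before the backstop is felt.
- gate (a joint): the gate's angle in rad, growing as it closes (clockwise from above); starts at 0 to 0.3, stays where left, friction 0.06 N m. 1.9 = fully shut (hard end): the bar then lies along carrier -x across the lane behind the row, its row-side face at carrier y = 26 mm. At 0.33 it points along carrier -y, beside the row; at 0, 0.33 rad outwards of that.
- gate_pivot (a point): on the gate's vertical axis at the bar's mid-height (40 mm over the bench), at carrier x = 47 mm, y = 21 mm. The post there is 16 mm thick with a collar of 24 mm, its top 56 mm over the bench.
- gate_pin (a point): middle of the black upright pin (12 mm thick, top 74 mm over the bench) near the gate's free end, 78 mm from the pivot. The bar is 10 mm thick, 34 to 46 mm over the bench, 82 mm long from the axis. It can be pushed shut from its outer side.
- beaker: bystander to leave alone: glass beaker, 64 mm wide, 85 mm tall; origin at its underside's centre
- beaker2: bystander to leave alone: small glass beaker, 50 mm wide, 65 mm tall; origin at its underside's centre
- filter_jar: bystander to leave alone: clear jar, 70 mm wide, 75 mm tall; origin at its underside's centre
- flask: bystander to leave alone: stoppered glass flask, 68 mm wide, 152 mm tall; origin at its underside's centre
- spare_block: bystander to leave alone: single longer aluminium block without wells, 44 x 60 x 48 mm, not part of the row; origin at its underside's centre
- tube_a: bystander to leave alone: capped sample tube lying down, 17 mm thick, 62 mm long; origin at its underside's centre
- driver: bystander to leave alone: screwdriver lying down, 160 mm long; origin at its underside's centre

How it is judged:
On the way, in this order (a step that is already met when the one before it is completed fails the run):
1. the closed-up row has pushed the backstop home and is held pressed there with more than 14 N (value of joint backstop above 0.0162 m and y of block4 in the frame of carrier above 0.0465 m and distance between block1 and block2 below 0.0418 m and distance between block2 and block3 below 0.0418 m and distance between block3 and block4 below 0.0418 m and angle between the x axis of each of block1, block2, block3, block4 and the x axis of carrier, either way round below 0.07 rad and angle between each of block1, block2, block3, block4's own z axis and vertical below 0.05 rad and (contact force between block4 and the fingers above 14 N or contact force between block4 and the arm above 14 N)), for 0.4 s.
2. the gate is fully shut behind the row (value of joint gate above 1.84 rad), for 0.2 s.
At the end, for the whole second after the job is handed in: backstop held by the row within 1.8 mm of its hard end (joint above 0.0162), all four blocks at rest in the lane, neighbours' centres under 41.8 mm apart, block4's centre past carrier y = 46.5 mm, square to the lane within 0.07 rad and upright within 0.05 rad, gate shut to above 1.84 rad (value of joint backstop above 0.0162 m and y of block4 in the frame of carrier above 0.0465 m and distance between block1 and block2 below 0.0418 m and distance between block2 and block3 below 0.0418 m and distance between block3 and block4 below 0.0418 m and angle between the x axis of each of block1, block2, block3, block4 and the x axis of carrier, either way round below 0.07 rad and angle between each of block1, block2, block3, block4's own z axis and vertical below 0.05 rad and value of joint gate above 1.84 rad and linear speed of each of block1, block2, block3, block4 below 0.01 m/s); the robot touches nothing.
It fails at once if more than 25 N pressed on the row (contact force between any of block1, block2, block3, block4 and the arm above 25 N or contact force between any of block1, block2, block3, block4 and the fingers above 25 N).
It fails at once if more than 25 N pressed on the gate (contact force between gate and the arm above 25 N or contact force between gate and the fingers above 25 N).
It fails at once if a block turned out by more than 0.2 rad or tipped by more than 0.15 rad (angle between the x axis of any of block1, block2, block3, block4 and the x axis of carrier, either way round above 0.2 rad or angle between any of block1, block2, block3, block4's own z axis and vertical above 0.15 rad).
It fails at once if neighbours parted (centres more than 52 mm apart) (distance between block1 and block2 above 0.052 m or distance between block2 and block3 above 0.052 m or distance between block3 and block4 above 0.052 m).
It fails at once if a bystander moved by more than 20 mm (distance of any of beaker, beaker2, filter_jar, flask, spare_block, tube_a, driver from where it was at the start of the episode above 0.02 m).
It also fails if it takes over 64 s, if anything falls off the work surface, if the arm or the gripper's body presses on something with over 40 N, if the wrist force passes 120 N, or if a joint passes its speed limit or range.

## Working session

There is one attempt and no reset: what is moved stays moved. The work goes in short steps, Python scripts to look and compute and a tool call to move; the robot and the scene stay as the last step left them, time stands still between calls to the robot, and variables do not carry over. Pictures are saved under pics/ and viewed, about 8 in all and at most 12, crops included, and the job is handed in when it is done.

Besides the shell and the picture viewer there is one more tool, called after "Call:" as a command line: name --argument value ..., lists and objects as JSON in quotes. arm_command: Moves the arm, as the interface text tells. Its arguments: {"type":"object","properties":{"delta_pos":{"type":"array","items":{"type":"array","items":{"type":"number"}}},"rotation":{"type":"array","items":{"type":"array","items":{"type":"number"}}},"gripper":{"type":"number"},"grip_force":{"type":"number"}},"required":["delta_pos","rotation"]}

```bash
ls; mkdir -p pics
python3 - <<'E'
from workcell import monitor, optics, bot
import cv2
s=monitor.observe();print(s)
for n in("top","side"):
    f=optics.grab_frame(n);cv2.imwrite(f"pics/{n}0.png",f[:,:,::-1]);print(n,optics.camera_params(n))
E
```

```text
pics
{'clock': 0.0, 'qpos': array([ 1.15280837,  0.52203778, -0.03632086,  1.60001196,  0.02119006,
        1.0211004 , -0.11280278]), 'qd': array([ 7.62862191e-04, -1.97118520e-03,  1.48310234e-04,  4.84200081e-05,
       -2.23715381e-03, -3.52571386e-05, -2.22460825e-04]), 'joint_efforts': array([ 4.70764353e-04, -9.27114415e+01,  1.98044904e+00, -3.69927120e+01,
        1.80597551e-02,  8.01047572e-03, -1.45140307e-04]), 'position': array([ 0.21286435, -0.58728413,  0.24470957]), 'tool_rot': array([-1.5034202 ,  1.56962347,  1.98593687]), 'force': array([ 0.84948139,  1.08949955, -0.00738558]), 'moment': array([0.01029198, 0.01890329, 0.03793854]), 'grip_width': 0.08580208880021285}
top {'fx': 404.5751439555308, 'fy': 404.5751439555308, 'cx': 317.0716736894542, 'cy': 196.45604583529357, 'dist_coeffs': array([0.00037148, 0.        , 0.        , 0.        , 0.        ]), 'origin': array([0.54534649, 0.08545803, 0.78423146]), 'rotation': array([-3.07197022,  0.01003124, -1.57623196])}
side {'fx': 447.7499976797055, 'fy': 447.7499976797055, 'cx': 322.2548518456776, 'cy': 199.0995392187372, 'dist_coeffs': array([-0.06251159,  0.        ,  0.        ,  0.        ,  0.        ]), 'origin': array([ 0.48021426, -0.67365829,  0.5788961 ]), 'rotation': array([-2.16496738,  0.01182878, -0.16629825])}
```

View pics/top0.png

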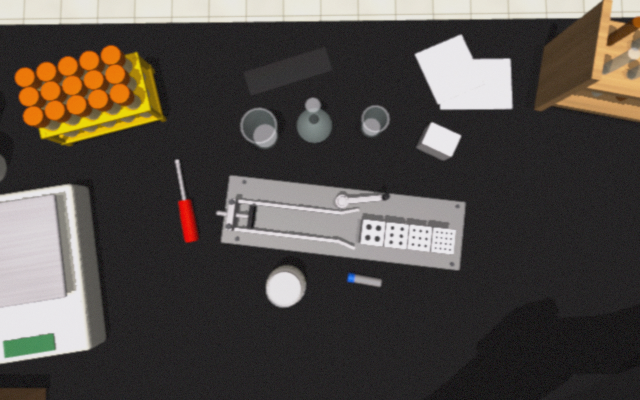

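View pics/side0.png

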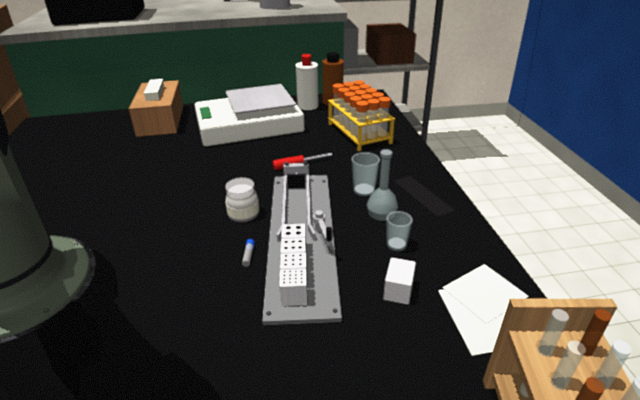

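The top view shows the plate with corners at about (230,177), (465,202), (460,270), (222,242). The blocks are at columns 360–456, the gate bar runs from its pivot (342,200) to its pin (386,196), and the tube (365,281) and jar (285,287) stand on the near side. The side view agrees. Next I'll measure on an enlarged crop.

```bash
cat > h.py <<'E'
import numpy as np, cv2
from scipy.spatial.transform import Rotation as R
from workcell import monitor, optics, bot
def ray(p,uv):
    K=np.array([[p['fx'],0,p['cx']],[0,p['fy'],p['cy']],[0,0,1]])
    n=cv2.undistortPoints(np.array(uv,float).reshape(-1,1,2),K,p['dist_coeffs']).reshape(-1,2)
    return R.from_euler('xyz',p['rotation']).apply(np.c_[n,np.ones(len(n))])
def world(p,uv,z):
    d=ray(p,uv);o=np.array(p['origin']);return o+d*((z-o[2])/d[:,2])[:,None]
def pix(p,X):
    Rm=R.from_euler('xyz',p['rotation']).as_matrix()
    K=np.array([[p['fx'],0,p['cx']],[0,p['fy'],p['cy']],[0,0,1]])
    rv=cv2.Rodrigues(Rm.T)[0]; return cv2.projectPoints(np.array(X,float),rv,-Rm.T@np.array(p['origin']),K,p['dist_coeffs'])[0].reshape(-1,2)
E
python3 - <<'E'
from h import *
p=optics.camera_params("top")
print(world(p,[(230,177),(465,202),(460,270),(222,242)],.012))
print(world(p,[(342,200)],.056),world(p,[(386,195)],.074))
f=cv2.imread('pics/top0.png')
cv2.imwrite('pics/c1.png',cv2.resize(f[165:285,330:480],None,fx=5,fy=5,interpolation=cv2.INTER_CUBIC))
E
```

```text
[[ 0.63779502  0.26024437  0.012     ]
 [ 0.58692932 -0.18877804  0.012     ]
 [ 0.45878745 -0.1754493   0.012     ]
 [ 0.5134734   0.27431016  0.012     ]]
[[0.58949324 0.04759391 0.056     ]] [[ 0.59673675 -0.02882953  0.074     ]]
```

View pics/c1.png

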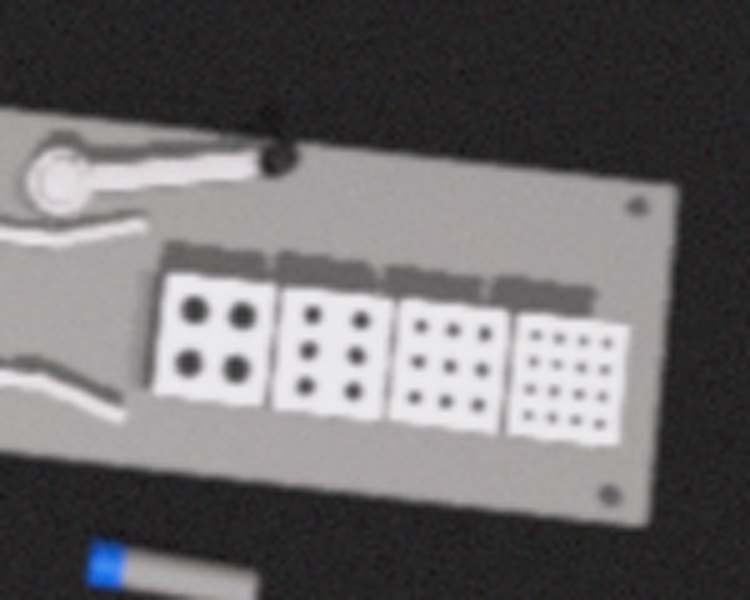

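```bash
cat >> h.py <<'E'
def crop(l,o=(330,165),s=5): return (np.array(l,float)+.5)/s-.5+np.array(o)
def fitcarrier():
    p=optics.camera_params("top")
    pl=np.vstack([world(p,crop([(680,185),(649,525)]),.012),world(p,[(230,177),(222,242)],.012)])[:,:2]
    m=np.array([[.075,-.215],[-.055,-.215],[.075,.240],[-.055,.240]])
    pl=np.vstack([pl,world(p,crop([(58,182)]),.056)[:,:2]]); m=np.vstack([m,[.047,.021]])
    a=m-m.mean(0);b=pl-pl.mean(0)
    th=np.arctan2((a[:,0]*b[:,1]-a[:,1]*b[:,0]).sum(),(a*b).sum())
    Q=np.array([[np.cos(th),-np.sin(th)],[np.sin(th),np.cos(th)]]);t=pl.mean(0)-Q@m.mean(0)
    return th,Q,t,(pl-(m@Q.T+t))
E
python3 - <<'E'
from h import *
p=optics.camera_params("top")
th,Q,t,r=fitcarrier();print(th,t,(r*1e3).round(1).tolist())
def tc(uv,z):return ((world(p,crop(uv),z)[:,:2]-t)@Q*1e3).round(1)
print("b4",tc([(516,313),(630,324),(620,445),(506,435)],.06))
print("b1",tc([(166,272),(276,283),(266,405),(154,395)],.06))
print("b2,3 tops",tc([(280,285),(392,298),(384,420),(274,410),(398,300),(509,311),(500,435),(389,422)],.06))
print("pin",tc([(278,157)],.074),"flare",tc([(147,227),(123,415)],.03))
print("rear world for carrier (0,-200)",Q@[0,-.2]+t)
E
```

```text
-0.11506303939715766 [0.53832242 0.03175573] [[-0.5, 0.5], [0.5, 1.2], [-2.6, -1.3], [2.2, -2.2], [0.3, 1.8]]
b4 [[  18.1 -143.9]
 [  18.6 -184.4]
 [ -24.3 -184.6]
 [ -25.3 -144.2]]
b1 [[ 19.  -18.7]
 [ 19.4 -58.1]
 [-24.1 -58.8]
 [-24.9 -18.9]]
b2,3 tops [[  18.8  -59.5]
 [  18.6  -99.6]
 [ -24.7 -100.8]
 [ -25.5  -61.8]
 [  18.1 -101.8]
 [  18.5 -141.3]
 [ -25.5 -142.1]
 [ -25.3 -102.7]]
pin [[ 63.1 -52.3]] flare [[ 35.6 -13. ]
 [-34.6 -11.3]]
rear world for carrier (0,-200) [ 0.51536056 -0.16692178]
```

```bash
cat >> h.py <<'E'
th,Q,t,_=fitcarrier()
def carr(P): return Q.T@(np.array(P)[:2]-t)
def state():
    s=monitor.observe();T=R.from_euler('xyz',s['tool_rot']);return s,T
def plan(target_c,z):  # carrier xy target (m), world z -> tool-axis delta in full-scale units
    s,T=state();g=np.r_[Q@np.array(target_c)+t,z]
    d=T.inv().apply(g-s['position']);print("t",round(s['clock'],2),"pos_c",(carr(s['position'])*1e3).round(1),"z",s['position'][2].round(4),"units",(d/.03).round(2),"mm",(d*1e3).round(1))
def axes():
    s,T=state();M=T.as_matrix();C=np.eye(3);C[:2,:2]=Q
    print("axes in carrier (cols x,y,z):\n",(C.T@M).round(4));return C.T@M
def toori(M):  # desired tool axes in carrier
    s,T=state();C=np.eye(3);C[:2,:2]=Q
    rv=(T.inv()*R.from_matrix(C@np.array(M,float))).as_rotvec();print("rot deg",np.degrees(rv).round(2),"units",(np.degrees(rv)/6).round(2))
E
python3 - <<'E'
from h import *
axes()
for y in([1,0,0],[-1,0,0]): 
    x=[0,0,-1];toori(np.c_[x,y,np.cross(x,y)])
plan([-.003,-.213],.245)
E
```

```text
axes in carrier (cols x,y,z):
 [[-5.000e-04  4.465e-01 -8.948e-01]
 [ 8.000e-04 -8.948e-01 -4.465e-01]
 [-1.000e+00 -1.000e-03  1.000e-04]]
rot deg [-6.348e+01 -3.000e-02  5.000e-02] units [-1.058e+01 -0.000e+00  1.000e-02]
rot deg [1.1652e+02 6.0000e-02 3.0000e-02] units [1.942e+01 1.000e-02 1.000e-02]
t 0.1 pos_c [-252.2 -652.4] z 0.2448 units [  0.    -9.4  -13.97] mm [   0.  -281.9 -419.2]
```

Call:
arm_command --delta_pos '[[0, 0, 0], [0, 0, 0], [0, 0, 0], [0, 0, 0], [0, 0, 0], [0, 0, 0], [0, 0, 0], [0, 0, 0], [0, 0, 0], [0, 0, 0]]' --rotation '[[-1, 0, 0], [-1, 0, 0], [-1, 0, 0], [-1, 0, 0], [-1, 0, 0], [-1, 0, 0], [-1, 0, 0], [-1, 0, 0], [-1, 0, 0], [-1, 0, 0]]' --gripper 1 --grip_force 40

```text
clock: 1.1
position: [0.2123, -0.5855, 0.2413]
tool_rot: [-2.557, 1.563, 2.02]
force: [-0.8, 0.7, -1.0]
grip_width: 0.0001
```

Run:
```python
from h import *
axes()
x=[0,0,-1];y=[1,0,0];toori(np.c_[x,y,np.cross(x,y)])
plan([-.003,-.23],.245)
print(monitor.observe()['qpos'])
```

```text
axes in carrier (cols x,y,z):
 [[-0.0042  0.9998 -0.0202]
 [ 0.0066 -0.0201 -0.9998]
 [-1.     -0.0043 -0.0066]]
rot deg [-1.15 -0.38  0.25] units [-0.19 -0.06  0.04]
t 1.1 pos_c [-253.  -650.6] z 0.2413 units [ -0.07   8.05 -14.19] mm [  -2.   241.5 -425.6]
[ 1.32735238  0.53862062 -0.29655545  1.59278038  0.1738046   1.04420436
  0.84641126]
```

Call:
arm_command --delta_pos '[[0, 0.55, -0.97], [0, 0.55, -0.97], [0, 0.55, -0.97], [0, 0.55, -0.97], [0, 0.55, -0.97], [0, 0.55, -0.97], [0, 0.55, -0.97], [0, 0.55, -0.97], [0, 0.55, -0.97], [0, 0.55, -0.97]]' --rotation '[[-0.2, -0.06, 0.04], [0, 0, 0], [0, 0, 0], [0, 0, 0], [0, 0, 0], [0, 0, 0], [0, 0, 0], [0, 0, 0], [0, 0, 0], [0, 0, 0]]'

```text
clock: 2.1
position: [0.411, -0.3076, 0.2384]
tool_rot: [-2.117, 1.566, 2.478]
force: [0.8, -0.7, 0.1]
grip_width: -0.0002
```

Run:
```python
from h import *
axes()
x=[0,0.05,-1];x/=np.linalg.norm(x);y=[1,0,0];toori(np.c_[x,y,np.cross(x,y)])
plan([-.003,-.23],.2)
```

```text
axes in carrier (cols x,y,z):
 [[-0.0041  1.     -0.0023]
 [ 0.0025 -0.0023 -1.    ]
 [-1.     -0.0041 -0.0025]]
rot deg [-0.14  2.72  0.23] units [-0.02  0.45  0.04]
t 2.1 pos_c [ -87.5 -351.7] z 0.2384 units [ 1.28  2.81 -4.06] mm [  38.3   84.4 -121.8]
```

Call:
arm_command --delta_pos '[[0.2, 0.56, -0.84], [0.2, 0.56, -0.84], [0.2, 0.56, -0.84], [0.2, 0.56, -0.84], [0.2, 0.56, -0.84], [0, 0, -0.1], [0, 0, 0]]' --rotation '[[0, 0.45, 0.04], [0, 0, 0], [0, 0, 0], [0, 0, 0], [0, 0, 0], [0, 0, 0], [0, 0, 0]]'

```text
clock: 2.8
position: [0.5143, -0.1782, 0.2116]
tool_rot: [-3.105, 1.517, 1.495]
force: [-0.4, -0.5, -0.1]
grip_width: 0.0001
```

Run:
```python
from h import *
axes()
x=[0,0.05,-1];x/=np.linalg.norm(x);y=[1,0,0];toori(np.c_[x,y,np.cross(x,y)])
plan([-.003,-.214],.08)
f=optics.grab_frame("wrist");cv2.imwrite('pics/w1.png',f[:,:,::-1])
```

```text
axes in carrier (cols x,y,z):
 [[-0.0021  1.      0.0032]
 [ 0.0535  0.0033 -0.9986]
 [-0.9986 -0.0019 -0.0535]]
rot deg [ 0.18 -0.2   0.12] units [ 0.03 -0.03  0.02]
t 2.8 pos_c [ 2.000e-01 -2.113e+02] z 0.2116 units [ 4.38 -0.1   0.32] mm [131.3  -3.    9.7]
```

View pics/w1.png

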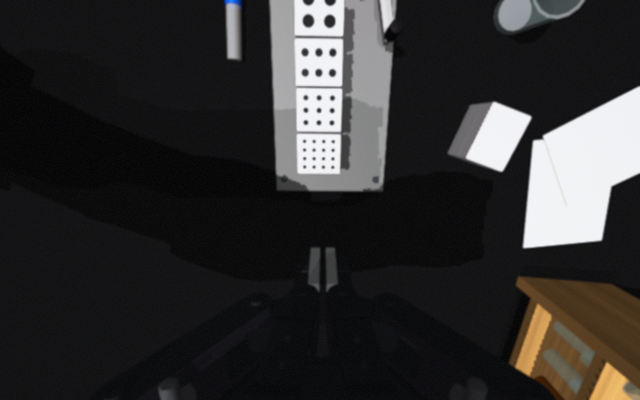

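The wrist view shows the row of four, block4's rear edge from (297,173) to (341,174), the plate's rear corners at (277,191) and (382,190), and the closed fingertips at (322,250).

Run:
```python
from h import *
p=optics.camera_params("wrist")
for uv,z in(([(297,173),(341,174),(298,134),(341,134)],.06),([(277,191),(382,190)],.012)):
  print([(carr(w)*1e3).round(1).tolist() for w in world(p,uv,z)])
plan([-.003,-.214],.04)
```

```text
[[-27.3, -184.1], [17.9, -185.0], [-25.4, -145.3], [17.0, -145.1]]
[[-56.7, -214.9], [71.4, -213.1]]
t 2.85 pos_c [ 2.000e-01 -2.115e+02] z 0.2117 units [ 5.71 -0.1   0.39] mm [171.3  -3.   11.7]
```

Call:
arm_command --delta_pos '[[0.95, -0.02, 0.07], [0.95, -0.02, 0.07], [0.95, -0.02, 0.07], [0.95, -0.02, 0.07], [0.95, -0.02, 0.07], [0.8, 0, 0.04], [0, 0, 0]]' --rotation '[[0.03, 0, 0], [0, 0, 0], [0, 0, 0], [0, 0, 0], [0, 0, 0], [0, 0, 0], [0, 0, 0]]'

```text
clock: 3.55
position: [0.5075, -0.19, 0.041]
tool_rot: [3.125, 1.521, 1.429]
force: [-0.2, 0.2, 0.0]
grip_width: 0.0002
```

Run:
```python
from h import *
axes()
x=[0,0.05,-1];x/=np.linalg.norm(x);y=[1,0,0];toori(np.c_[x,y,np.cross(x,y)])
plan([-.003,-.202],.04);print(monitor.observe()['force'])
```

```text
axes in carrier (cols x,y,z):
 [[ 1.300e-03  9.999e-01 -1.040e-02]
 [ 4.930e-02 -1.040e-02 -9.987e-01]
 [-9.988e-01  8.000e-04 -4.930e-02]]
rot deg [-0.6   0.04 -0.08] units [-0.1   0.01 -0.01]
t 3.55 pos_c [  -5.1 -223.9] z 0.041 units [ 0.07  0.06 -0.73] mm [  2.1   1.9 -21.8]
[-0.16482601  0.18493517  0.00405921]
```

Call:
arm_command --delta_pos '[[0.06, 0.06, -0.7], [0.03, 0, -0.1], [0.01, 0, -0.1], [0.01, 0, -0.1], [0.01, 0, -0.1], [0.01, 0, -0.1], [0.01, 0, -0.1], [0.01, 0, -0.1]]' --rotation '[[-0.1, 0, 0], [0, 0, 0], [0, 0, 0], [0, 0, 0], [0, 0, 0], [0, 0, 0], [0, 0, 0], [0, 0, 0]]'

```text
clock: 4.35
position: [0.5143, -0.1536, 0.0431]
tool_rot: [3.045, 1.526, 1.351]
force: [-0.2, -6.0, 2.8]
grip_width: 0.0003
```

```bash
cat > st.py <<'E'
from h import *
import sys
s,T=state();M=T.as_matrix();C=np.eye(3);C[:2,:2]=Q
x=np.array([0,0.05,-1]);x/=np.linalg.norm(x);y=[1,0,0];toori(np.c_[x,y,np.cross(x,y)])
f=s['force'];plan([float(a) for a in sys.argv[1:3]],float(sys.argv[3]));print("F carrier",(C.T@f).round(2))
E
python3 st.py -.003 -.19 .04
```

```text
rot deg [-0.44  0.29 -0.27] units [-0.07  0.05 -0.05]
t 4.35 pos_c [  -2.5 -186.9] z 0.0431 units [ 0.1  -0.01  0.11] mm [ 2.9 -0.4  3.3]
F carrier [ 0.53 -5.94  2.81]
```

Call:
arm_command --delta_pos '[[0.03, 0, -0.15], [0.03, 0, -0.15], [0.02, 0, -0.2], [0.02, 0, -0.2], [0.02, 0, -0.2]]' --rotation '[[-0.07, 0.05, -0.05], [0, 0, 0], [0, 0, 0], [0, 0, 0], [0, 0, 0]]'

```text
clock: 4.85
position: [0.5183, -0.131, 0.0421]
tool_rot: [3.096, 1.527, 1.405]
force: [-1.3, -8.0, 5.7]
grip_width: 0.0
```

```bash
python3 st.py -.003 -.15 .04
python3 - <<'E'
from h import *
f=optics.grab_frame("top");cv2.imwrite('pics/t1.png',cv2.resize(f[165:285,330:480],None,fx=5,fy=5,interpolation=cv2.INTER_CUBIC)[:,:,::-1])
E
```

```text
rot deg [-0.29  0.33 -0.13] units [-0.05  0.06 -0.02]
t 4.85 pos_c [  -1.2 -164. ] z 0.0421 units [ 0.09 -0.06 -0.46] mm [  2.7  -1.9 -13.9]
F carrier [-0.35 -8.09  5.69]
```

View pics/t1.png

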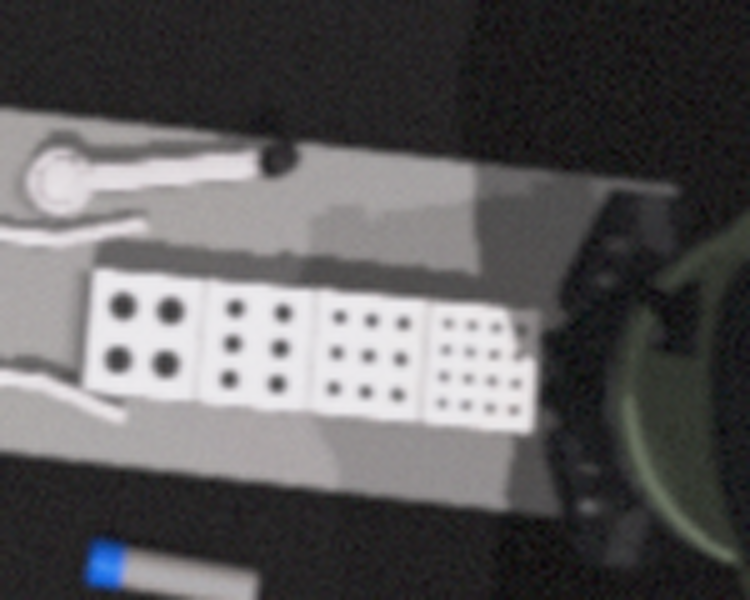

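The row is closed up and straight. Block1's lower front corner (85,388) is just about at the flare on that side, and block4's rear edge runs from (541,311) to (531,434), which is TCP + 11.5 mm. I'll continue gently through the flare.

Call:
arm_command --delta_pos '[[0.01, -0.02, -0.15], [0.005, 0, -0.15], [0.005, 0, -0.15], [0.005, 0, -0.15], [0.005, 0, -0.15], [0.005, 0, -0.15]]' --rotation '[[-0.05, 0.05, -0.02], [0, 0, 0], [0, 0, 0], [0, 0, 0], [0, 0, 0], [0, 0, 0]]'

```text
clock: 5.5
position: [0.5204, -0.1045, 0.0421]
tool_rot: [-3.123, 1.524, 1.473]
force: [0.2, -5.0, -1.4]
grip_width: -0.0002
```

```bash
python3 st.py -.002 -.15 .042
```

```text
rot deg [-0.08  0.16  0.05] units [-0.01  0.03  0.01]
t 5.5 pos_c [  -2.2 -137.4] z 0.0421 units [-0.02  0.01  0.42] mm [-0.5  0.2 12.5]
F carrier [ 0.75 -4.95 -1.41]
```

Call:
arm_command --delta_pos '[[0.008, 0, -0.18], [0.008, 0, -0.18], [0.008, 0, -0.18], [0.008, 0, -0.18], [0.008, 0, -0.18], [0.008, 0, -0.18], [0.008, 0, -0.18], [0.008, 0, -0.18]]' --rotation '[[-0.01, 0.03, 0.01], [0, 0, 0], [0, 0, 0], [0, 0, 0], [0, 0, 0], [0, 0, 0], [0, 0, 0], [0, 0, 0]]'

```text
clock: 6.3
position: [0.5254, -0.0574, 0.0422]
tool_rot: [-3.131, 1.52, 1.466]
force: [-0.3, -4.1, -1.4]
grip_width: -0.0002
```

```bash
python3 st.py -.001 -.05 .042
```

```text
rot deg [ 0.   -0.05  0.03] units [ 0.   -0.01  0.  ]
t 6.3 pos_c [ -2.6 -90.1] z 0.0422 units [ 0.07  0.05 -1.33] mm [  2.2   1.6 -40. ]
F carrier [ 0.14 -4.07 -1.4 ]
```

Call:
arm_command --delta_pos '[[0.01, 0.03, -0.2], [0.01, 0.01, -0.2], [0.01, 0, -0.2], [0.01, 0, -0.2], [0.01, 0, -0.2], [0.01, 0, -0.2], [0.01, 0, -0.2], [0.01, 0, -0.2], [0.01, 0, -0.2], [0.01, 0, -0.2]]' --rotation '[[0, 0, 0], [0, 0, 0], [0, 0, 0], [0, 0, 0], [0, 0, 0], [0, 0, 0], [0, 0, 0], [0, 0, 0], [0, 0, 0], [0, 0, 0]]'

```text
clock: 7.3
position: [0.5344, 0.0073, 0.0422]
tool_rot: [-3.14, 1.52, 1.458]
force: [1.7, -4.7, -1.9]
grip_width: -0.0003
```

```bash
python3 st.py -.001 .0 .042
```

```text
rot deg [-0.01 -0.04  0.01] units [-0.   -0.01  0.  ]
t 7.3 pos_c [ -1.1 -24.8] z 0.0422 units [ 0.05  0.   -0.82] mm [  1.5   0.1 -24.7]
F carrier [ 2.18 -4.45 -1.91]
```

Call:
arm_command --delta_pos '[[0.008, 0, -0.15], [0.008, 0, -0.15], [0.008, 0, -0.15], [0.008, 0, -0.15], [0.005, 0, -0.1], [0.005, 0, -0.1], [0.005, 0, -0.1], [0.005, 0, -0.1]]' --rotation '[[0, 0, 0], [0, 0, 0], [0, 0, 0], [0, 0, 0], [0, 0, 0], [0, 0, 0], [0, 0, 0], [0, 0, 0]]'

```text
clock: 8.1
position: [0.5392, 0.0397, 0.0424]
tool_rot: [3.104, 1.52, 1.417]
force: [1.6, -4.5, -2.9]
grip_width: -0.0
```

```bash
python3 st.py -.001 .02 .042
```

```text
rot deg [-0.03 -0.03 -0.11] units [-0.01 -0.01 -0.02]
t 8.1 pos_c [-0.  8.] z 0.0424 units [ 0.03 -0.03 -0.4 ] mm [  1.  -1. -12.]
F carrier [ 2.1  -4.3  -2.87]
```

Call:
arm_command --delta_pos '[[0.003, 0, -0.07], [0.003, 0, -0.07], [0.003, 0, -0.07], [0.003, 0, -0.07]]' --rotation '[[0, 0, 0], [0, 0, 0], [0, 0, 0], [0, 0, 0]]'

```text
clock: 8.5
position: [0.5401, 0.0479, 0.0424]
tool_rot: [3.108, 1.521, 1.421]
force: [2.1, -5.6, -2.3]
grip_width: -0.0003
```

Call:
arm_command --delta_pos '[[0.003, 0, -0.05], [0.003, 0, -0.05], [0.003, 0, -0.05]]' --rotation '[[0, 0, 0], [0, 0, 0], [0, 0, 0]]'

```text
clock: 8.8
position: [0.5406, 0.0518, 0.0424]
tool_rot: [3.112, 1.523, 1.424]
force: [1.6, -6.4, -0.1]
grip_width: -0.0
```

```bash
python3 st.py -.001 .02 .042
```

```text
rot deg [-0.13  0.1  -0.09] units [-0.02  0.02 -0.01]
t 8.8 pos_c [-0.  20.1] z 0.0424 units [ 0.01 -0.03  0.01] mm [ 0.4 -1.   0.2]
F carrier [ 2.32 -6.21 -0.07]
```

Call:
arm_command --delta_pos '[[0.002, 0, -0.04], [0.002, 0, -0.04]]' --rotation '[[0, 0, 0], [0, 0, 0]]'

```text
clock: 9.0
position: [0.5408, 0.0536, 0.0424]
tool_rot: [3.116, 1.523, 1.427]
force: [0.4, -6.0, -0.5]
grip_width: -0.0002
```

Call:
arm_command --delta_pos '[[0.002, 0, -0.04], [0.002, 0, -0.04]]' --rotation '[[0, 0, 0], [0, 0, 0]]'

```text
clock: 9.2
position: [0.541, 0.0553, 0.0424]
tool_rot: [3.121, 1.524, 1.431]
force: [1.4, -6.7, -0.7]
grip_width: -0.0002
```

Call:
arm_command --delta_pos '[[0.002, 0, -0.04], [0.002, 0, -0.04]]' --rotation '[[0, 0, 0], [0, 0, 0]]'

```text
clock: 9.4
position: [0.5412, 0.057, 0.0424]
tool_rot: [3.126, 1.525, 1.436]
force: [0.8, -5.8, -0.1]
grip_width: 0.0002
```

Still moving at about 0.9 mm per row and 6–7 N. I'll keep the same small steps.

Call:
arm_command --delta_pos '[[0.002, 0, -0.04], [0.002, 0, -0.04]]' --rotation '[[0, 0, 0], [0, 0, 0]]'

```text
clock: 9.6
position: [0.5414, 0.0587, 0.0424]
tool_rot: [3.13, 1.527, 1.439]
force: [1.2, -7.2, -0.6]
grip_width: 0.0001
```

Call:
arm_command --delta_pos '[[0.002, 0, -0.04], [0.002, 0, -0.04]]' --rotation '[[0, 0, 0], [0, 0, 0]]'

```text
clock: 9.8
position: [0.5415, 0.0595, 0.0424]
tool_rot: [-3.141, 1.529, 1.449]
force: [-0.5, -12.6, 1.2]
grip_width: -0.0
```

Call:
arm_command --delta_pos '[[0.002, 0, -0.04], [0.002, 0, -0.04]]' --rotation '[[0, 0, 0], [0, 0, 0]]'

```text
clock: 10.0
position: [0.5415, 0.0596, 0.0424]
tool_rot: [-3.122, 1.532, 1.466]
force: [0.4, -11.0, 1.6]
grip_width: 0.0003
```

```bash
python3 st.py -.001 .025 .042
```

```text
rot deg [-0.53  0.63  0.02] units [-0.09  0.11  0.  ]
t 10.0 pos_c [-0. 28.] z 0.0424 units [ 0.01 -0.03  0.1 ] mm [ 0.3 -0.9  3. ]
F carrier [  1.69 -10.83   1.56]
```

Hard end felt: the TCP stopped at carrier y 28.0, so the row's rear face is at about 39.5, within the given 29–41. Force is about 11 N for a 1.2 mm setpoint lead, so I'll ramp up.

Call:
arm_command --delta_pos '[[0.001, 0, -0.05], [0.001, 0, -0.05]]' --rotation '[[0, 0, 0], [0, 0, 0]]'

```text
clock: 10.2
position: [0.5415, 0.0596, 0.0425]
tool_rot: [-3.095, 1.536, 1.491]
force: [1.2, -12.2, 1.8]
grip_width: -0.0001
```

Call:
arm_command --delta_pos '[[0.001, 0, -0.06], [0.001, 0, -0.06]]' --rotation '[[0, 0, 0], [0, 0, 0]]'

```text
clock: 10.4
position: [0.5415, 0.0598, 0.0425]
tool_rot: [-3.052, 1.54, 1.531]
force: [0.8, -14.3, 2.1]
grip_width: 0.0001
```

Call:
arm_command --delta_pos '[[0, 0, -0.065], [0, 0, -0.07]]' --rotation '[[0, 0.03, 0], [0, 0.03, 0]]'

```text
clock: 10.6
position: [0.5415, 0.0599, 0.0425]
tool_rot: [-3.016, 1.539, 1.563]
force: [0.4, -15.8, 1.3]
grip_width: 0.0
```

```bash
python3 st.py -.001 .025 .042;python3 -c "
from h import *
axes()"
```

```text
rot deg [-1.03  1.03  0.19] units [-0.17  0.17  0.03]
t 10.6 pos_c [-0.1 28.3] z 0.0425 units [ 0.01 -0.03  0.11] mm [ 0.4 -0.8  3.3]
F carrier [  2.26 -15.68   1.3 ]
axes in carrier (cols x,y,z):
 [[-0.0035  0.9998 -0.0179]
 [ 0.0321 -0.0178 -0.9993]
 [-0.9995 -0.004  -0.032 ]]
```

Call:
arm_command --delta_pos '[[0, 0, -0.075], [0, 0, -0.078], [0, 0, -0.078]]' --rotation '[[-0.03, 0.03, 0], [-0.03, 0.03, 0], [-0.03, 0.03, 0]]'

```text
clock: 10.9
position: [0.5415, 0.0599, 0.0425]
tool_rot: [-2.967, 1.537, 1.617]
force: [0.4, -17.3, 1.4]
grip_width: 0.0001
```

Call:
arm_command --delta_pos '[[0, 0, -0.08], [0, 0, -0.08], [0, 0, -0.08]]' --rotation '[[-0.03, 0.03, 0], [-0.03, 0.03, 0], [-0.03, 0.03, 0]]'

```text
clock: 11.2
position: [0.5416, 0.0599, 0.0425]
tool_rot: [-2.92, 1.536, 1.668]
force: [1.0, -17.3, 1.3]
grip_width: -0.0002
```

Call:
arm_command --delta_pos '[[0, 0, -0.084], [0, 0, -0.084], [0, 0, -0.084], [0, 0, -0.084], [0, 0, -0.084]]' --rotation '[[-0.03, 0.04, 0], [-0.03, 0.04, 0], [-0.03, 0.04, 0], [-0.03, 0.04, 0], [-0.03, 0.04, 0]]'

```text
clock: 11.7
position: [0.5417, 0.0599, 0.0424]
tool_rot: [-2.878, 1.529, 1.715]
force: [0.4, -18.1, 1.4]
grip_width: 0.0
```

Call:
arm_command --delta_pos '[[0, 0, -0.084], [0, 0, -0.084], [0, 0, -0.084], [0, 0, -0.084], [0, 0, -0.084], [0, 0, -0.084], [0, 0, -0.084]]' --rotation '[[-0.03, 0.04, 0], [-0.03, 0.04, 0], [-0.03, 0.04, 0], [-0.03, 0.04, 0], [-0.03, 0.04, 0], [-0.03, 0.04, 0], [-0.03, 0.04, 0]]'

```text
clock: 12.4
position: [0.5418, 0.0598, 0.0424]
tool_rot: [-2.843, 1.519, 1.757]
force: [0.6, -17.6, 2.1]
grip_width: 0.0001
```

```bash
python3 st.py -.001 .02 .042
python3 - <<'E'
from h import *
f=optics.grab_frame("top");cv2.imwrite('pics/t2.png',cv2.resize(f[165:285,210:410],None,fx=4,fy=4,interpolation=cv2.INTER_CUBIC)[:,:,::-1])
E
```

```text
rot deg [0.17 0.05 0.87] units [0.03 0.01 0.15]
t 12.4 pos_c [ 0.3 28.3] z 0.0424 units [-0.   -0.04  0.28] mm [-0.  -1.3  8.3]
F carrier [  2.67 -17.46   2.11]
```

View pics/t2.png

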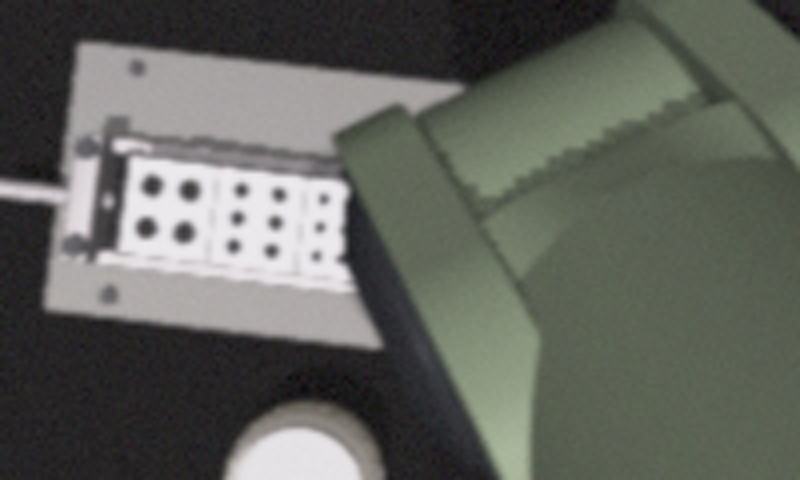

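The backstop looks home: its rod sticks out at the left around (30,190), and the row is straight between the walls. It was held at about 17–18 N for over 1 s. Now I'll back off gently and lift.

Call:
arm_command --delta_pos '[[0, 0, -0.03], [0, 0, 0.02], [0, 0, 0.1], [0, 0, 0.3], [0, 0, 0.5], [-0.7, 0, 0.3], [-0.9, 0, 0.2], [-0.9, 0, 0.2], [0, 0, 0]]' --rotation '[[0, 0, 0], [0, 0, 0], [0, 0, 0], [0, 0, 0], [0, 0, 0], [0, 0, 0], [0, 0, 0], [0, 0, 0], [0, 0, 0]]'

```text
clock: 13.35
position: [0.5351, 0.0022, 0.1163]
tool_rot: [-2.787, 1.519, 1.812]
force: [-0.2, 0.1, -0.5]
grip_width: 0.0002
```

Run:
```python
from h import *
p=optics.camera_params("top")
print("spare",[(carr(w)*1e3).round() for w in world(p,[(440,138),(425,124),(418,150)],.048)],"beaker2",(carr(world(p,[(375,117)],.065)[0])*1e3).round())
x=np.array([0,0,-1.]);n=np.array([-.7071,.7071,0]);z=-n;y=np.cross(z,x);toori(np.c_[x,y,z])
plan([.09,-.082],.12);print(monitor.observe()['qpos'].round(2),monitor.observe()['force'])
```

```text
spare [array([ 183., -146.]), array([ 206., -116.]), array([ 156., -108.])] beaker2 [204. -21.]
rot deg [-44.85  -3.06  -0.11] units [-7.48 -0.51 -0.02]
t 13.35 pos_c [  0.2 -29.7] z 0.1163 units [-0.26  2.98  1.74] mm [-7.8 89.5 52.2]
[ 0.18  0.59 -0.36  1.92  0.23  0.69 -0.42] [-0.24459699  0.1219216  -0.51834948]
```

Call:
arm_command --delta_pos '[[-0.1, 0.9, 0.55], [-0.1, 0.9, 0.55], [0, 0.9, 0.5]]' --rotation '[[0, 0, 0], [0, 0, 0], [0, -0.5, 0]]'

```text
clock: 13.65
position: [0.6093, -0.0592, 0.1187]
tool_rot: [-1.345, 1.551, -3.029]
force: [-0.0, 0.4, -0.3]
grip_width: -0.0001
```

Call:
arm_command --delta_pos '[[0, 0, 0], [0, 0, 0], [0, 0, 0], [0, 0, 0], [0, 0, 0], [0, 0, 0], [0, 0, 0], [0, 0, 0]]' --rotation '[[-1, 0, 0], [-1, 0, 0], [-1, 0, 0], [-1, 0, 0], [-1, 0, 0], [-1, 0, 0], [-1, 0, 0], [-0.5, 0, 0]]'

```text
clock: 14.45
position: [0.6083, -0.0674, 0.1117]
tool_rot: [-2.103, 1.546, -2.974]
force: [0.7, -0.4, -0.3]
grip_width: -0.0003
```

```bash
cat > g.py <<'E'
from h import *
import sys
s,T=state();C=np.eye(3);C[:2,:2]=Q
x=np.array([0,0,-1.]);n=np.array([-.7071,.7071,0]);z=-n;y=np.cross(z,x);toori(np.c_[x,y,z])
plan([float(a) for a in sys.argv[1:3]],float(sys.argv[3]));print("F carrier",(C.T@s['force']).round(2))
E
python3 g.py .09 -.082 .068
python3 - <<'E'
from h import *
f=optics.grab_frame("wrist");cv2.imwrite('pics/w2.png',f[:,:,::-1])
E
```

```text
rot deg [ 1.68 -0.71  1.24] units [ 0.28 -0.12  0.21]
t 14.45 pos_c [ 80.9 -90.5] z 0.1117 units [1.45 0.44 0.04] mm [43.5 13.3  1.3]
F carrier [ 0.75 -0.36 -0.31]
```

View pics/w2.png

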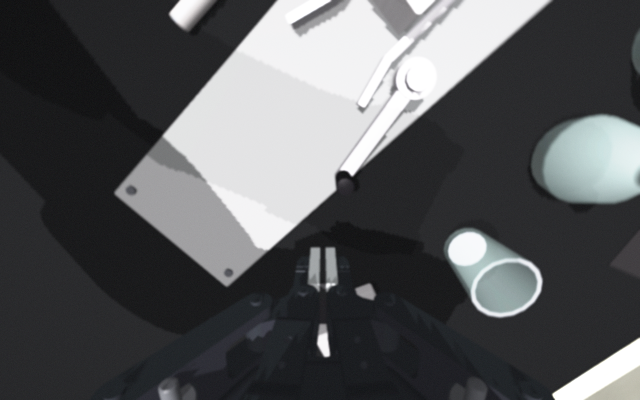

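The wrist view shows the pin top at (345,180), the pivot at (418,77), and the fingertips (323,250) behind the pin on its outer side. Beaker2 is well clear to the right.

```bash
python3 - <<'E'
from h import *
p=optics.camera_params("wrist")
pin=carr(world(p,[(345,179)],.074)[0]);pv=carr(world(p,[(418,77)],.056)[0]);print(pin*1e3,pv*1e3)
d=pin-pv;d/=np.linalg.norm(d);a=np.arctan2(d[0],-d[1]);g0=.33-a;print("gate",g0)
n=np.array([-.7071,.7071]);P=np.array([.047,.021])
prev=None
for g in [g0]+list(np.arange(.3,2.0,.2))+[1.9]:
    a=.33-g;q=P+.078*np.array([np.sin(a),-np.cos(a)]);c=q-n*.0175
    y=np.array([.7071,.7071])
    if prev is not None: dd=c-prev;print(round(g,2),(c*1e3).round(1),"units y,z",(dd@y/.03).round(2),(-(dd@n)/.03).round(2))
    else: print(round(g,2),(c*1e3).round(1))
    prev=c
E
python3 g.py .082 -.080 .068
```

```text
[ 57.22690647 -52.10185175] [44.03090678 19.66849771]
gate 0.14816664583009181
0.15 [ 73.5 -68.1]
0.3 [ 61.7 -69.3] units y,z -0.31 -0.25
0.5 [ 46.2 -68.2] units y,z -0.34 -0.39
0.7 [ 31.2 -64.1] units y,z -0.26 -0.45
0.9 [ 17.3 -57. ] units y,z -0.16 -0.49
1.1 [  5.1 -47.4] units y,z -0.06 -0.52
1.3 [ -5.  -35.5] units y,z 0.04 -0.52
1.5 [-12.4 -21.8] units y,z 0.15 -0.5
1.7 [-17.1  -6.9] units y,z 0.24 -0.46
1.9 [-18.6   8.6] units y,z 0.33 -0.4
1.9 [-18.6   8.6] units y,z -0.0 0.0
rot deg [ 1.79 -0.71  1.26] units [ 0.3  -0.12  0.21]
t 14.5 pos_c [ 80.8 -90.7] z 0.1116 units [ 1.45  0.32 -0.2 ] mm [43.5  9.6 -6. ]
F carrier [-1.02 -0.26 -0.28]
```

Call:
arm_command --delta_pos '[[0.5, 0.16, 0], [0.5, 0.16, 0], [0.5, 0, 0], [0.1, 0, 0]]' --rotation '[[0.28, -0.12, 0.2], [0, 0, 0], [0, 0, 0], [0, 0, 0]]'

```text
clock: 14.9
position: [0.6147, -0.0635, 0.0596]
tool_rot: [-1.957, 1.569, -2.86]
force: [-0.1, 0.2, 0.6]
grip_width: -0.0001
```

```bash
python3 g.py .0735 -.0681 .068
```

```text
rot deg [-0.14 -0.05  0.12] units [-0.02 -0.01  0.02]
t 14.9 pos_c [ 86.8 -85.9] z 0.0596 units [-0.28  0.1  -0.73] mm [ -8.4   3.1 -22. ]
F carrier [-0.09  0.23  0.58]
```

Call:
arm_command --delta_pos '[[-0.28, 0.1, -0.2], [0, 0, -0.25], [0, 0, -0.2], [0, -0.1, -0.1], [0, -0.1, -0.1], [0, -0.1, -0.1]]' --rotation '[[0, 0, 0], [0, 0, 0], [0, 0, 0], [0, 0, 0], [0, 0, 0], [0, 0, 0]]'

```text
clock: 15.5
position: [0.5909, -0.0442, 0.0694]
tool_rot: [-1.368, 1.568, -2.271]
force: [0.9, -2.9, -1.3]
grip_width: 0.0
```

```bash
python3 g.py .0617 -.0693 .068
```

```text
rot deg [-0.13  0.04  0.18] units [-0.02  0.01  0.03]
t 15.5 pos_c [ 60.9 -69.4] z 0.0694 units [0.05 0.02 0.02] mm [1.4 0.6 0.5]
F carrier [ 1.25 -2.74 -1.31]
```

Call:
arm_command --delta_pos '[[0.05, -0.17, -0.2], [0, -0.17, -0.2], [0, -0.13, -0.23], [0, -0.13, -0.23], [0, -0.08, -0.25], [0, -0.08, -0.25]]' --rotation '[[0, 0, 0], [0, 0, 0], [0, 0, 0], [0, 0, 0], [0, 0, 0], [0, 0, 0]]'

```text
clock: 16.1
position: [0.5436, -0.0255, 0.0681]
tool_rot: [-1.373, 1.568, -2.277]
force: [1.4, 0.3, -0.8]
grip_width: -0.0001
```

```bash
python3 g.py .0173 -.057 .068
```

```text
rot deg [-0.2   0.04  0.18] units [-0.03  0.01  0.03]
t 16.1 pos_c [ 11.8 -56.2] z 0.0681 units [0.   0.11 0.15] mm [0.1 3.4 4.4]
F carrier [ 1.36  0.41 -0.76]
```

Call:
arm_command --delta_pos '[[0, 0.05, -0.2], [0, 0.03, -0.2], [0, 0.02, -0.22], [0, 0.02, -0.22], [0, 0.07, -0.23], [0, 0.07, -0.23]]' --rotation '[[0, 0, 0], [0, 0, 0], [0, 0, 0], [0, 0, 0], [0, 0, 0], [0, 0, 0]]'

```text
clock: 16.7
position: [0.5238, 0.014, 0.0682]
tool_rot: [-1.476, 1.568, -2.379]
force: [-0.3, -0.3, -0.3]
grip_width: -0.0003
```

```bash
python3 g.py -.0171 -.0069 .068
python3 - <<'E'
from h import *
f=optics.grab_frame("wrist");cv2.imwrite('pics/w3.png',f[:,:,::-1])
E
```

```text
rot deg [-0.15  0.01  0.14] units [-0.02  0.    0.02]
t 16.7 pos_c [-12.4 -19.3] z 0.0682 units [ 0.01  0.18 -0.4 ] mm [  0.2   5.4 -12.1]
F carrier [-0.24 -0.32 -0.29]
```

View pics/w3.png

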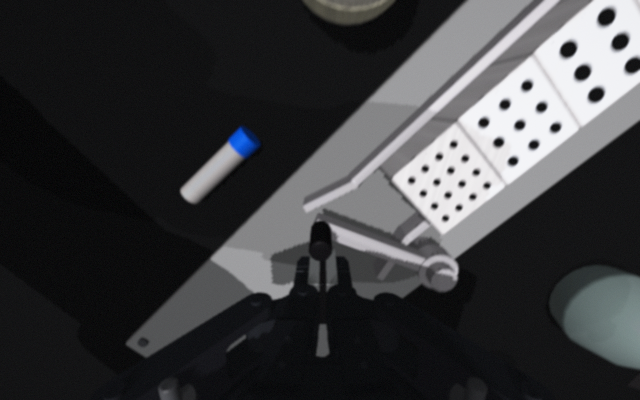

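The gate is following the fingers: the pin at (320,235) is right ahead of the fingertips and the row sits closed in the lane. I'll carry on, with small steps near the end.

Call:
arm_command --delta_pos '[[0, 0.09, -0.2], [0, 0.09, -0.2], [0, 0.08, -0.1], [0, 0.08, -0.1], [0, 0.08, -0.1]]' --rotation '[[0, 0, 0], [0, 0, 0], [0, 0, 0], [0, 0, 0], [0, 0, 0]]'

```text
clock: 17.25
position: [0.5203, 0.0417, 0.0682]
tool_rot: [-1.647, 1.569, -2.549]
force: [0.6, -1.1, 1.1]
grip_width: -0.0001
```

```bash
python3 g.py -.0186 .0086 .068
```

```text
rot deg [-0.08 -0.01  0.11] units [-0.01 -0.    0.02]
t 17.25 pos_c [-19.1   7.8] z 0.0682 units [ 0.01  0.03 -0.01] mm [ 0.2  0.9 -0.2]
F carrier [ 0.68 -0.99  1.11]
```

Nearly at the computed end. I'll press gently until the hard end is felt.

Call:
arm_command --delta_pos '[[0, 0.04, -0.04], [0, 0.04, -0.04]]' --rotation '[[0, 0, 0], [0, 0, 0]]'

```text
clock: 17.45
position: [0.5207, 0.0447, 0.0682]
tool_rot: [-1.359, 1.568, -2.261]
force: [1.5, -12.2, 2.4]
grip_width: 0.0
```

Call:
arm_command --delta_pos '[[0, 0.04, -0.04], [0, 0.04, -0.04]]' --rotation '[[0, 0, 0], [0, 0, 0]]'

```text
clock: 17.65
position: [0.5212, 0.045, 0.0681]
tool_rot: [-1.059, 1.564, -1.963]
force: [0.8, -8.1, 2.4]
grip_width: 0.0
```

Call:
arm_command --delta_pos '[[0, 0.03, -0.03], [0, 0.03, -0.03]]' --rotation '[[0, 0, 0], [0, 0, 0]]'

```text
clock: 17.85
position: [0.5218, 0.0453, 0.0681]
tool_rot: [-0.971, 1.561, -1.878]
force: [0.1, -4.8, 2.2]
grip_width: -0.0003
```

```bash
python3 g.py -.0186 .0086 .068
```

```text
rot deg [-0.36  0.31  0.45] units [-0.06  0.05  0.08]
t 17.85 pos_c [-18.   11.6] z 0.0681 units [ 0.   -0.09  0.06] mm [ 0.1 -2.6  1.7]
F carrier [ 0.7  -4.78  2.16]
```

Hard end felt at 12 N. Now I'll retreat, lift and look.

Call:
arm_command --delta_pos '[[0, 0.03, -0.03], [0, 0, 0.05], [0, 0, 0.4], [0, 0, 0.7], [0, 0, 0.7], [-0.8, 0, 0.7], [-1, 0, 0.7], [-1, 0, 0.8], [-1, 0, 0.9], [0, 0, 0.9]]' --rotation '[[0, 0, 0], [0, 0, 0], [0, 0, 0], [0, 0, 0], [0, 0, 0], [0, 0, 0], [0, 0, 0], [0, 0, 0], [0, 0, 0], [0, 0, 0]]'

```text
clock: 18.85
position: [0.6353, -0.099, 0.1873]
tool_rot: [-1.265, 1.562, -2.169]
force: [0.6, 0.1, -0.6]
grip_width: -0.0
```

```bash
python3 g.py .1 -.1 .17
python3 - <<'E'
from h import *
a=optics.grab_frame("wrist");b=optics.grab_frame("top")
c=cv2.resize(b[165:285,210:410],(640,384),interpolation=cv2.INTER_CUBIC)
im=np.vstack([cv2.resize(a,(480,300)),cv2.resize(c,(480,288))]);cv2.imwrite('pics/end.png',im[:,:,::-1])
E
```

```text
rot deg [-0.24  0.15  0.48] units [-0.04  0.02  0.08]
t 18.85 pos_c [ 111.4 -118.8] z 0.1873 units [ 0.57  0.18 -0.71] mm [ 17.2   5.3 -21.4]
F carrier [ 0.59  0.22 -0.63]
```

View pics/end.png

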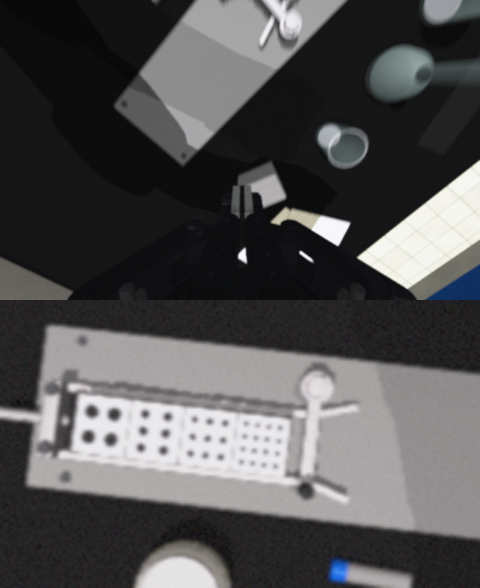

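Run:
```python
from h import *
p=optics.camera_params("top")
def c(l,z): 
    uv=(np.array(l,float)-[0,300]+.5)/2.4-.5+[210,165]
    return np.array([carr(w)*1e3 for w in world(p,uv,z)]).round(1)
a=c([(317,385)],.056)[0];b=c([(305,490)],.074)[0];d=b-a;print(a,b,"gate",.33+np.arctan2(-d[0],-d[1]))
print("b4 rear",c([(291,418),(284,477)],.06),"b1 front",c([(78,394),(71,453)],.06))
```

```text
[48.7 22. ] [-29.4  23.4] gate 1.918720143362913
b4 rear [[ 21.9  38.8]
 [-22.2  39.3]] b1 front [[ 22.3 199.1]
 [-21.9 198.9]]
```

Gate measures 1.92 (shut within error). The row is 160 mm long, so it's closed, with its rear at y 39, the same place as when pressed. Handing in.

```bash
python3 -c "
from workcell import bot
print(bot.job_done())"
```

```text
the job is handed in; nothing more can be done
None
```

The row is home against the backstop's hard end, the gate is shut behind it, and the job is handed in. No verdict came back, so success rests on my own checks.

- **Push and seat:** I pushed the four blocks as one closed row with the shut fingers. The hard end was felt with block4's rear face at about carrier y 39.5 mm. I held the row there at about 16–18 N for over 1.5 s. The highest reading on the row was about 18 N.
- **Gate:** I swung it shut by its pin until it stopped on its hard end. The highest reading on it was about 12 N.
- **Last checks, from the top camera at about 19 s:**
  - Gate: about 1.92 rad, which is shut within measuring error.
  - Row: about 160 mm long, so closed up, and square to the lane. Its rear face was at about y 39 mm, where it stood when pressed.
  - Backstop: its joint could not be read directly. I judged it home from the felt stop and the row's position.
  - Bystanders: I measured none of them. The ones in view looked undisturbed.

No check failed. The one disagreement was that the fingers stopped about 3 mm further on than computed at the gate's end, which I put down to calibration and contact geometry.

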